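# Complete the pin carrier and hold it up

### The job

Two of the four pockets in the pin carrier are empty: fill them with the two spare pins standing on the bench, foot down and fully home, and leave the two pins already loaded in their pockets. Then take the carrier by its handle, lift it at least 10 cm clear of the bench and finish while still holding it up there, level and still, with all four pins aboard. Do not put it down, do not tip it on the way, and leave the bottle, the wrench and the steel collar where they are.

Things in the scene. Friction and masses are not known exactly. Their poses are not given: they have to be found in the camera images.
- carrier: Loose blue plastic pin carrier, 0.4 kg empty, 0.74 kg full (carrier up to a fifth either way): block 170 (x) x 164 (y) x 36 mm high, four round pockets in its top, a rigid bail handle over its middle along its x. Origin at the centre of its underside, z up; it stands on the bench (top at z = 0). With all pockets filled it balances under the middle of the handle.
- handle (a point): Centre of the handle bar, 102 mm above the centre of the carrier's underside. The bar runs along the carrier's x, 18 mm wide (y), 16 mm high, 58 mm of open space below it; end posts 8 mm (x) x 18 mm (y) at carrier x = -78 and +78 mm. Pinch it here across the carrier's y.
- pocket0 (a point): Centre of the floor of the carrier's pocket at carrier x = +55 mm, y = +58 mm, 6 mm above the carrier's underside. The pocket is a blind round hole 28 mm in diameter and 30 mm deep with a 3 mm chamfer at its mouth (mouth 36 mm above the carrier's underside); a pin fully home has its foot at this point.
- pocket1 (a point): Centre of the floor of the carrier's pocket at carrier x = +55 mm, y = -58 mm, 6 mm above the carrier's underside. The pocket is a blind round hole 28 mm in diameter and 30 mm deep with a 3 mm chamfer at its mouth (mouth 36 mm above the carrier's underside); a pin fully home has its foot at this point.
- pocket2 (a point): Centre of the floor of the carrier's pocket at carrier x = -55 mm, y = +58 mm, 6 mm above the carrier's underside. The pocket is a blind round hole 28 mm in diameter and 30 mm deep with a 3 mm chamfer at its mouth (mouth 36 mm above the carrier's underside); a pin fully home has its foot at this point.
- pocket3 (a point): Centre of the floor of the carrier's pocket at carrier x = -55 mm, y = -58 mm, 6 mm above the carrier's underside. The pocket is a blind round hole 28 mm in diameter and 30 mm deep with a 3 mm chamfer at its mouth (mouth 36 mm above the carrier's underside); a pin fully home has its foot at this point.
- pin_a: Turned aluminium locating pin, 85 g, 70 mm tall: shank 24 mm diameter from 0 to 46 mm (its foot chamfered to 18 mm over 4 mm), head 32 mm diameter from 46 to 70 mm. Origin at the centre of its foot, z along the pin to the head. At the start it stands in one of the four pockets; which one varies.
- pin_b: Turned aluminium locating pin, 85 g, 70 mm tall: shank 24 mm diameter from 0 to 46 mm (its foot chamfered to 18 mm over 4 mm), head 32 mm diameter from 46 to 70 mm. Origin at the centre of its foot, z along the pin to the head. At the start it stands in another of the four pockets; which one varies.
- pin_c: Turned aluminium locating pin, 85 g, 70 mm tall: shank 24 mm diameter from 0 to 46 mm (its foot chamfered to 18 mm over 4 mm), head 32 mm diameter from 46 to 70 mm. Origin at the centre of its foot, z along the pin to the head. A spare: at the start it stands upright on the bench.
- pin_d: Turned aluminium locating pin, 85 g, 70 mm tall: shank 24 mm diameter from 0 to 46 mm (its foot chamfered to 18 mm over 4 mm), head 32 mm diameter from 46 to 70 mm. Origin at the centre of its foot, z along the pin to the head. A spare: at the start it stands upright on the bench.
- bottle: Bystander: white plastic bottle, 60 mm diameter, 170 mm tall, standing. Origin at the centre of its underside.
- wrench: Bystander: steel wrench 200 mm long lying on the bench along its own x. Origin at its underside, mid length.
- collar: Bystander: dark steel ring, 60 mm outer and 36 mm inner diameter, 22 mm high, lying flat. Origin at the centre of its underside.
Mind the look-alikes: they are no part of the job. Of the things that look like the carrier, the largest one is meant.

How it is judged:
By the outcome, as a careful person would: the job done as asked, in the order asked, and still so for the second after the job is handed in, while the arm keeps its last pose, push and grip.
It also fails if it takes over 69 s, if anything falls off the work surface, if the arm or the gripper's body presses on something with over 40 N, if the wrist force passes 120 N, or if a joint passes its speed limit or range.

### The arm

A 7-joint arm with a two-finger parallel gripper is mounted at the origin on the work surface. World frame = base frame: x ahead of the robot, y to its left, z up, the work surface at z = 0. Lengths are in m, angles in rad, forces in N, time in s.
With the tool pointing down it reaches from about 0.425 to 0.95 m from the base axis. Payload 4.7 kg.
Tool frame: the origin (TCP) lies on the centre line of the jaws, within the pads' length; the fingertips stand robot.nose_length ahead of it and the grasp point (between the pads) lies 8 mm behind it (robot.nose_length is the distance from the TCP to the fingertips, in m); z points along the fingers, y is the line along which they close (so a half turn about z gives the same grasp; the last joint's range is limited). The gripper opens to 85 mm and grips with 20 to 120 N. Pads are 22 mm wide; open, the fingers measure 114 mm over their backs; the gripper's body (76 mm by 85 mm) begins 54 mm behind the grasp point. The pads swing forward as they close: fully open they stand 13 mm farther back than shut.
Start: joints at [-1.258, 0.469, -0.049, 1.532, 0.024, 1.141, -0.082], TCP at [0.226, 0.636, 0.242] pointing down, gripper open.
Joint ranges: [-2.59, 2.59], [-0.33, 1.99], [-1.39, 1.29], [0.1, 2.45], [-1.04, 4.18], [0.21, 1.99], [-2.66, 2.66]. Speed limits (rad/s): [2.57, 2.57, 3.14, 3.14, 3.14, 3.14, 3.14].

### API

Orientations are given as [roll, pitch, yaw] about the fixed x, y, z axes, in that order (R = Rz(yaw) Ry(pitch) Rx(roll)).
In Python, from plant import robot gives the robot as it stands. Calls block until the motion is done:
- robot.goto(position, orientation): joint-space move of the TCP to a pose.
- robot.move_straight(position, vel=0.15, attitude=None, contact_N=None): straight line of the TCP; attitude=None keeps the orientation; vel is the mean speed in m/s. With contact_N (N) it stops when the force on the tool has changed by that much, and returns True; else False.
- robot.move_joints(angles): joint-space move.
- robot.grip(opening, strength=None): opening from 0.0 (shut) to 1.0 (fully open); strength is the grip in N (None keeps the last); returns when the fingers have stopped.
- robot.sleep(seconds).
- robot.inverse_kinematics(position, orientation): joint angles nearest the present ones, or None.
- robot.sense(): the state.
- robot.grab_frame(name): name is "scene" or "top" or "wrist"; returns a dict with "image" (384x512x3 uint8, red, green, blue), "range_z" (384x512 float32, m along the optical axis (not along the pixel's ray), 0 where there is no reading), "fx", "fy", "cx", "cy" (pixels), "dist_coeffs" ([k1, k2, p1, p2, k3] as OpenCV has them; the pictures are not rectified), "R" (3x3) and "t" (3): a world point X has camera coordinates R X + t. Camera axes: x right, y down, z forward; pixel columns grow to the right and rows downward; lengths in m; the calibration is good to about 2 mm. A picture is of the moment at which its call begins.
A pose or a line that the arm cannot do raises robot.IKError and nothing moves.
- robot.close_job(): hands the job in; it is judged then, once.
The state is a dict: "t": time; "joint_pos": joint angles; "joint_velocities": joint speeds; "effort": joint torques, N m; "tcp_pos": TCP position; "tcp_rot": TCP orientation; "wrist_force": force on the tool from outside, world axes, zero at the start; "torque": the same for the moment, N m; "opening": opening from 0.0 (shut) to 1.0 (fully open); "gripper_force": force on a finger pad.
Only numpy, scipy, OpenCV 4.12 (cv2) and the standard library are available. Lean on these libraries where they do the work, as an engineer would, in place of code of your own. Each camera call takes 0.05 s, during which the arm holds its last target. There are 200 camera calls.

## Working session

There is one attempt and no reset: what is moved stays moved. The work goes in short steps, each a Python script; the robot and the scene stay as the last script left them, time stands still between calls to the robot, and variables do not carry over. Pictures are saved under pics/ and viewed, at most 10 in all, crops included, and the job is handed in when it is done.

```bash
mkdir -p pics; ls
python3 - <<'E'
from plant import robot
import cv2,numpy as np,pickle
s=robot.sense();print(s,robot.nose_length)
d={}
for n in("top","scene"):
    f=robot.grab_frame(n);d[n]=f
    print(n,f["fx"],f["cx"],f["cy"],f["dist_coeffs"],f["R"],f["t"])
pickle.dump(d,open("f0.pkl","wb"))
cv2.imwrite("pics/a.png",cv2.resize(d["top"]["image"][:,:,::-1],(800,600)))
cv2.imwrite("pics/b.png",cv2.resize(d["scene"]["image"][:,:,::-1],(800,600)))
E
```

```text
pics
{'t': 0.0, 'joint_pos': array([-1.25788845,  0.46948973, -0.04858356,  1.5337223 ,  0.02407232,
        1.14095461, -0.08229229]), 'joint_velocities': array([-0.00050551,  0.00034018, -0.00158897,  0.00164763,  0.00097651,
       -0.00048965, -0.00103702]), 'effort': array([-1.38785053e-04, -5.10314226e+01, -4.66597395e-02, -2.37711704e+01,
        1.06782425e-02,  7.68466067e-03,  9.27561217e-06]), 'tcp_pos': array([0.22605297, 0.63542339, 0.24121677]), 'tcp_rot': array([-3.13960369e+00,  5.19734410e-05,  2.79980308e+00]), 'wrist_force': array([-0.69095185, -0.33257063,  0.05028144]), 'torque': array([ 0.03591003, -0.00447007, -0.04545972]), 'gripper_force': 0.0, 'opening': 0.9988534417541008} 0.011
top 461.82967026217455 261.88676521483 190.73339716553858 [-0.16847616  0.          0.          0.          0.        ] [[-0.15246911 -0.98830441 -0.00275117]
 [-0.96715787  0.14977842 -0.2053584 ]
 [ 0.20336867 -0.02864999 -0.97868297]] [0.15872893 0.55541776 1.09304935]
scene 399.2431188521457 257.5761089755836 193.90297494579715 [-0.12215192  0.          0.          0.          0.        ] [[ 0.38941915  0.92099472  0.01102088]
 [ 0.59643045 -0.24303136 -0.76498789]
 [-0.70187138  0.30447412 -0.64395036]] [-0.28187844 -0.22333476  1.35637158]
```

View pics/a.png

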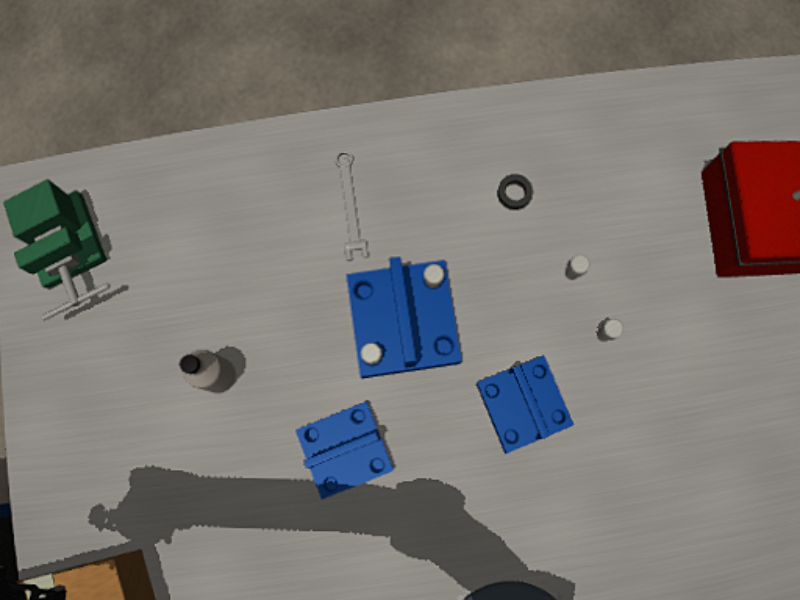

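View pics/b.png

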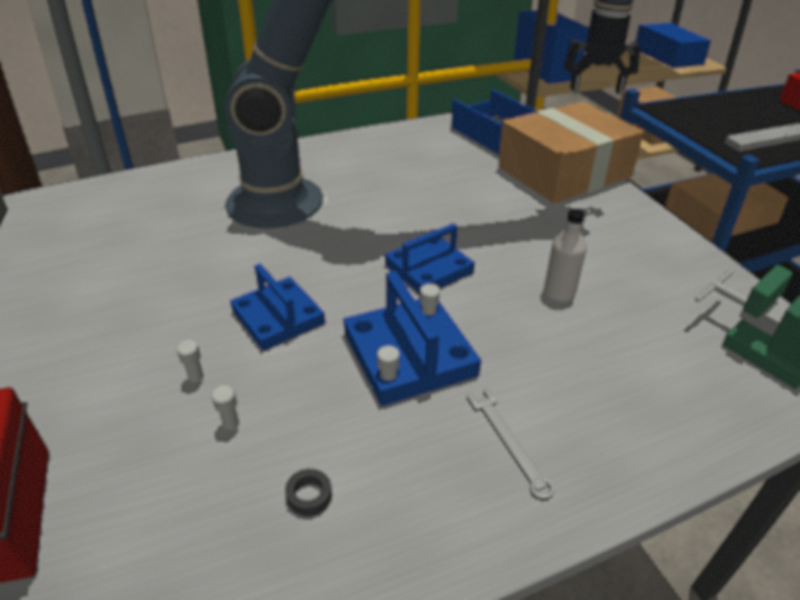

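The large blue block in the top view at (405,318) is the carrier. Its pins are at (433,275) and (371,353), and its empty pockets at (363,290) and (444,345). The smaller blue blocks at (345,448) and (525,403) are decoys. The spare pins are at (579,265) and (612,329). The bottle is at (200,370), the wrench at (350,205) and the collar at (515,191).

```bash
cat > h.py <<'E'
import cv2,numpy as np
def rays(f,uv):
    K=np.array([[f["fx"],0,f["cx"]],[0,f["fy"],f["cy"]],[0,0,1]])
    n=cv2.undistortPoints(np.asarray(uv,float).reshape(-1,1,2),K,np.asarray(f["dist_coeffs"],float)).reshape(-1,2)
    R,t=np.array(f["R"]),np.array(f["t"])
    return -R.T@t, np.c_[n,np.ones(len(n))]@R
def on_plane(f,uv,z):
    c,d=rays(f,uv); return c+d*((z-c[2])/d[:,2])[:,None]
def world(f):
    h,w=f["range_z"].shape
    uv=np.stack(np.meshgrid(np.arange(w),np.arange(h)),-1).reshape(-1,2)
    c,d=rays(f,uv); return (c+d*f["range_z"].reshape(-1,1)).reshape(h,w,3)
def blobs(m,amin):
    n,l,s,c=cv2.connectedComponentsWithStats(m.astype(np.uint8))
    return [(l==i,s[i,4],c[i]) for i in range(1,n) if s[i,4]>=amin]
def heads(f,z,lo,hi,bounds):
    """bright pin-head tops: centre of the min enclosing circle, on plane z"""
    W=world(f);x0,x1,y0,y1=bounds
    sat=cv2.cvtColor(f["image"],cv2.COLOR_RGB2HSV)[...,1]
    m=(W[...,2]>lo)&(W[...,2]<hi)&(f["range_z"]>0)&(sat<70)&(W[...,0]>x0)&(W[...,0]<x1)&(W[...,1]>y0)&(W[...,1]<y1)
    out=[]
    for b,a,c in blobs(m,25):
        P=on_plane(f,np.argwhere(b)[:,::-1],z)[:,:2]
        (cx,cy),r=cv2.minEnclosingCircle(P.astype(np.float32))
        out.append((c.round(1),a,P.mean(0).round(4),(round(cx,4),round(cy,4)),round(r,4)))
    return out
def carrier(f):
    W=world(f);hsv=cv2.cvtColor(f["image"],cv2.COLOR_RGB2HSV)
    blue=(hsv[...,0]>100)&(hsv[...,0]<130)&(hsv[...,1]>120)
    m=blue&(W[...,2]>.028)&(W[...,2]<.044)
    out=[]
    for b,a,c in blobs(m,300):
        P=on_plane(f,np.argwhere(b)[:,::-1],.036)[:,:2]
        out.append((c.round(1),a,cv2.minAreaRect((P*1000).astype(np.float32))))
    mb=blue&(W[...,2]>.10-.012)&(W[...,2]<.118)
    bar=[(c.round(1),a,cv2.minAreaRect((on_plane(f,np.argwhere(b)[:,::-1],.110)[:,:2]*1000).astype(np.float32))) for b,a,c in blobs(mb,60)]
    return out,bar
E
python3 - <<'E'
import pickle,cv2
from h import *
d=pickle.load(open("f0.pkl","rb"))
for n in d:
    f=d[n];W=world(f);print(n)
    z=W[150:160,300:310,2];print("bench z",z.mean(),z.std())
    for h in heads(f,.07,.062,.085,(.3,.95,-.5,.4)):print(h)
    for L in carrier(f):
        for c in L:print(c)
im=d["top"]["image"][:,:,::-1][150:325,180:415]
cv2.imwrite("pics/c.png",cv2.resize(im,None,fx=3.4,fy=3.4,interpolation=cv2.INTER_CUBIC))
E
```

```text
top
bench z 0.0009838288457977384 0.002482336118632022
(array([370.1, 168.7]), np.int32(127), array([ 0.5849, -0.205 ]), (0.585, -0.2055), 0.0167)
(array([277. , 175.3]), np.int32(136), array([0.6037, 0.0293]), (0.6031, 0.0294), 0.0175)
(array([392.1, 209.9]), np.int32(131), array([ 0.4733, -0.2388]), (0.4734, -0.2387), 0.0165)
(array([236.8, 225.6]), np.int32(135), array([0.4944, 0.1458]), (0.4948, 0.1465), 0.0164)
(array([141.4, 239.6]), np.int32(54), array([0.4951, 0.3822]), (0.5018, 0.3927), 0.0263)
(array([257.6, 204. ]), np.int32(3223), ((548.7985229492188, 86.87593078613281), (162.23348999023438, 170.56886291503906), 89.75128173828125))
(array([257. , 198.7]), np.int32(512), ((547.401123046875, 87.87015533447266), (18.00786781311035, 164.9604949951172), 89.7215805053711))
scene
bench z -0.0018752113475975197 0.0017003322773161667
(array([358.5, 170.1]), np.int32(122), array([0.5128, 0.3842]), (0.5082, 0.3868), 0.0299)
(array([274.5, 186.9]), np.int32(121), array([0.4927, 0.1434]), (0.4923, 0.1439), 0.0233)
(array([119.7, 222.7]), np.int32(120), array([ 0.4771, -0.2405]), (0.4766, -0.2399), 0.0187)
(array([248.2, 227.5]), np.int32(158), array([0.6022, 0.0277]), (0.6013, 0.0265), 0.0215)
(array([142.6, 252.7]), np.int32(142), array([ 0.5884, -0.2082]), (0.5892, -0.2075), 0.0186)
(array([261.1, 220.7]), np.int32(2361), ((550.0820922851562, 83.6583251953125), (176.77513122558594, 164.40115356445312), 0.037424419075250626))
(array([264.4, 198.4]), np.int32(491), ((556.3474731445312, 82.19132232666016), (26.460411071777344, 183.3386688232422), 89.01451110839844))
```

View pics/c.png

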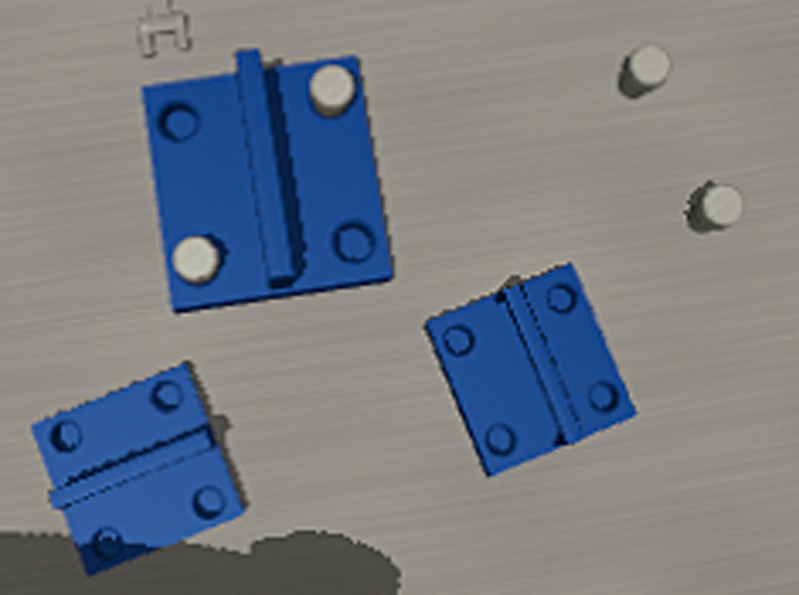

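The crop confirms the largest block as the carrier: it measures 170x162 mm, centre about (0.549,0.087), yaw about 0. Its handle runs along x and the pockets at +x+y and -x-y are empty. Next I move over the scene and refine with the wrist camera.

Run:
```python
from plant import robot
from h import *
pi=np.pi
for p in [(.549,.087,.11),(.60,.145,.08),(.494,.029,.08),(.585,-.205,.06),(.474,-.239,.06)]:
    for yw in (0,pi,pi/2,-pi/2):
        q=robot.inverse_kinematics(p,[pi,0,yw]);print(p,round(yw,2),None if q is None else np.round(q,2))
def look(p,yw,tag):
    robot.goto(p,[pi,0,yw]);robot.sleep(.3)
    f=robot.grab_frame("wrist");s=robot.sense()
    print(tag,s["t"],s["tcp_pos"].round(4),s["tcp_rot"].round(3),"cam",(-np.array(f["R"]).T@np.array(f["t"])).round(3))
    for z,lo,hi in((.076,.066,.09),(.070,.06,.08)):
        for h in heads(f,z,lo,hi,(.3,.95,-.5,.4)):print(z,h)
    for L in carrier(f):
        for c in L:print(c)
    return f
f=look((.50,.087,.36),-pi/2,"car")
cv2.imwrite("pics/d.png",f["image"][:,:,::-1])
f=look((.50,-.22,.32),-pi/2,"pins")
```

```text
(0.549, 0.087, 0.11) 0 [-0.72  0.5   0.64  1.97 -0.41  0.8  -1.42]
(0.549, 0.087, 0.11) 3.14 [-0.36  0.43  0.17  1.95 -0.1   0.76  1.43]
(0.549, 0.087, 0.11) 1.57 [-0.57  0.46  0.44  1.97 -0.27  0.78  0.02]
(0.549, 0.087, 0.11) -1.57 [ 0.59  0.76 -1.18  1.9   0.81  1.07  2.2 ]
(0.6, 0.145, 0.08) 0 [-0.71  0.61  0.57  1.84 -0.45  0.81 -1.48]
(0.6, 0.145, 0.08) 3.14 [-0.4   0.55  0.13  1.82 -0.1   0.77  1.35]
(0.6, 0.145, 0.08) 1.57 [-0.61  0.58  0.42  1.84 -0.32  0.79 -0.02]
(0.6, 0.145, 0.08) -1.57 [ 0.45  0.91 -1.18  1.77  0.93  1.14  2.1 ]
(0.494, 0.029, 0.08) 0 [-0.71  0.48  0.73  2.13 -0.5   0.7  -1.22]
(0.494, 0.029, 0.08) 3.14 [-0.32  0.4   0.22  2.11 -0.14  0.64  1.57]
(0.494, 0.029, 0.08) 1.57 [-0.5   0.42  0.44  2.12 -0.29  0.65  0.14]
(0.494, 0.029, 0.08) -1.57 [ 0.72  0.72 -1.18  2.06  0.85  0.96  2.22]
(0.585, -0.205, 0.06) 0 [-0.31  0.74  0.84  1.86 -0.72  0.88 -0.68]
(0.585, -0.205, 0.06) 3.14 [ 0.01  0.61  0.37  1.84 -0.3   0.75  2.11]
(0.585, -0.205, 0.06) 1.57 [-0.29  0.73  0.82  1.86 -0.69  0.87  0.87]
(0.585, -0.205, 0.06) -1.57 [-0.44  0.89  1.1   1.86 -0.95  1.03
[... 1470 characters left out ...]
7]), np.int32(424), array([ 0.4751, -0.2429]), (0.475, -0.2429), 0.0157)
0.076 (array([194.2, 170.1]), np.int32(398), array([ 0.5841, -0.2107]), (0.5837, -0.2107), 0.0159)
0.076 (array([192.2, 310.8]), np.int32(288), array([0.602 , 0.0223]), (0.6003, 0.0227), 0.0191)
0.07 (array([274. , 146.5]), np.int32(432), array([ 0.4748, -0.2423]), (0.4746, -0.2423), 0.0161)
0.07 (array([194.6, 169.8]), np.int32(420), array([ 0.5848, -0.2098]), (0.5852, -0.2102), 0.0168)
0.07 (array([192.5, 309.5]), np.int32(334), array([0.6029, 0.0248]), (0.6023, 0.0249), 0.022)
(array([231.1, 305.6]), np.int32(3586), ((547.2485961914062, 54.05363845825195), (170.53993225097656, 120.54647064208984), 2.198268413543701))
```

View pics/d.png

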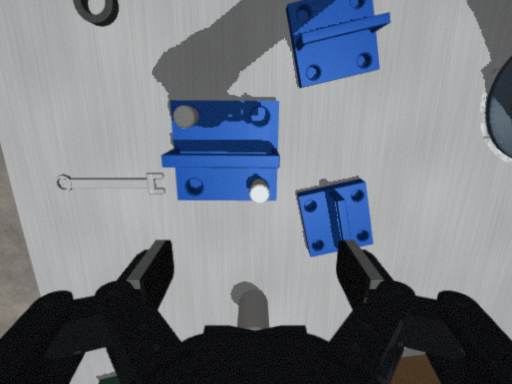

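The wrist view shows the carrier at (225,155) with empty pockets at (258,112) and (195,186), consistent with the top view. Next: pick up the first spare pin and check how it sits in the jaws.

```bash
cat >> h.py <<'E'
from plant import robot
pi=np.pi; YP=[pi,0,pi/2]
def st(tag):
    s=robot.sense();print(tag,round(s["t"],2),s["tcp_pos"].round(4),"F",s["wrist_force"].round(1),"open",round(s["opening"],3),"g",round(s["gripper_force"],1))
def pick(x,y):
    robot.goto((x,y,.20),YP); robot.grip(.75,50)
    robot.move_straight((x,y,.051),vel=.12); st("at pin")
    robot.grip(0.0,50); st("gripped")
    robot.move_straight((x,y,.22),vel=.15); st("lifted")
E
python3 - <<'E'
from h import *
robot.goto((.53,-.20,.30),YP)
f=robot.grab_frame("wrist")
for h in heads(f,.07,.06,.08,(.3,.95,-.5,0)):print(h)
pick(.585,-.2085)
robot.goto((.549,-.02,.24),YP);robot.sleep(.2)
f=robot.grab_frame("wrist");g=robot.grab_frame("scene")
st("look");W=world(f)
a=f["image"];b=g["image"][100:300,150:400]
cv2.imwrite("pics/e.png",np.hstack([a[:,:,::-1],cv2.resize(b,(288,230))[:,:,::-1].copy() if 0 else cv2.copyMakeBorder(cv2.resize(b,(288,230)),0,154,0,0,cv2.BORDER_CONSTANT)[:,:,::-1]]))
for L in carrier(f):
    for c in L:print(c)
for h in heads(f,.076,.066,.09,(.3,.95,-.1,.4)):print(h)
import pickle;pickle.dump((f,g),open("f1.pkl","wb"))
E
```

```text
(array([295.6, 170.5]), np.int32(459), array([ 0.5848, -0.2085]), (0.5847, -0.2087), 0.0166)
(array([213.3, 193.8]), np.int32(440), array([ 0.4748, -0.2409]), (0.4748, -0.2409), 0.0169)
at pin 11.56 [ 0.5857 -0.2086  0.0519] F [ 0.3 -0.8 -0.4] open 0.751 g 0.0
gripped 11.96 [ 0.5853 -0.2086  0.0517] F [-2.3  0.1  4.6] open 0.36 g 49.4
lifted 13.23 [ 0.5843 -0.2086  0.2188] F [ 0.7 -1.  -1.2] open 0.355 g 49.4
look 14.32 [ 0.5493 -0.0213  0.2396] F [-0.4 -0.7 -1.1] open 0.354 g 49.4
(array([256.4,  28.7]), np.int32(7016), ((549.14794921875, 132.07334899902344), (52.007686614990234, 169.2795867919922), 89.8436050415039))
(array([250.6, 110.1]), np.int32(8891), ((548.9678955078125, 42.788936614990234), (77.19792938232422, 169.36590576171875), 89.8506088256836))
(array([252.6,  65.5]), np.int32(4448), ((548.853271484375, 84.43364715576172), (19.190013885498047, 162.0012664794922), 89.85060119628906))
(array([195.2,  10.2]), np.int32(707), array([0.4957, 0.137 ]), (0.495, 0.1405), 0.0166)
(array([305.1, 129.7]), np.int32(751), array([0.6028, 0.0275]), (0.6028, 0.0274), 0.0161)
```

View pics/e.png

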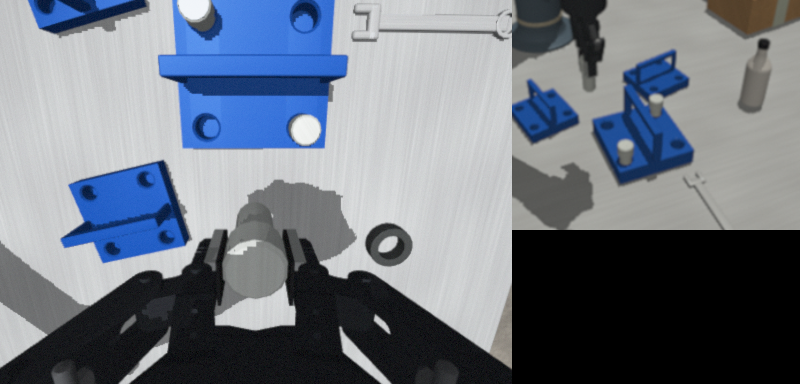

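The wrist view shows the pin at (255,265), upright and centred between the jaws. The carrier centre is refined to (0.549,0.0845) with yaw about 0. Next: insert into pocket0.

```bash
cat >> h.py <<'E'
def insert(x,y):
    robot.goto((x,y,.20),YP)
    robot.move_straight((x,y,.100),vel=.12); robot.sleep(.3)
    e=np.array([x,y])-robot.sense()["tcp_pos"][:2]; x1,y1=np.array([x,y])+e
    robot.move_straight((x1,y1,.095),vel=.05); st("over mouth")
    hit=robot.move_straight((x1,y1,.0565),vel=.04,contact_N=8); st(f"hit={hit}")
    return hit
def release(x,y):
    robot.grip(.7); st("released")
    robot.move_straight((x,y,.22),vel=.15)
E
python3 - <<'E'
from h import *
insert(.604,.1425)
E
```

```text
over mouth 16.59 [0.6035 0.1422 0.0945] F [ 0.5  0.4 -1.7] open 0.355 g 49.4
hit=True 17.47 [0.6034 0.1423 0.0577] F [-0.2 -0.7  4.2] open 0.353 g 50.0
```

It bottomed at exactly the expected height, so this pin is home. Next: release and do the second pin.

Run:
```python
from h import *
release(.604,.1425)
robot.goto((.549,-.08,.26),YP)
pick(.4748,-.2412)
hit=insert(.494,.0265)
if hit and robot.sense()["tcp_pos"][2]<.0595:
    release(.494,.0265)
    robot.goto((.549,-.03,.28),YP);robot.sleep(.2)
    f=robot.grab_frame("wrist");g=robot.grab_frame("scene")
    st("look")
    for h in heads(f,.076,.06,.12,(.4,.7,-.1,.3)):print(h)
    for L in carrier(f):
        for c in L:print(c)
    cv2.imwrite("pics/f.png",np.hstack([f["image"][:200,100:],cv2.resize(g["image"][150:280,200:330],(200,200))])[:,:,::-1])
```

```text
released 17.86 [0.6026 0.1416 0.0564] F [-0.2 -0.6  0.4] open 0.7 g 0.0
at pin 22.42 [ 0.4754 -0.2413  0.0517] F [0.5 0.  0.1] open 0.75 g 0.0
gripped 22.82 [ 0.4749 -0.2414  0.0516] F [-1.9  0.1  4.8] open 0.355 g 49.3
lifted 24.09 [ 0.4742 -0.2411  0.2191] F [-0.2 -0.3 -1.3] open 0.358 g 49.4
over mouth 26.68 [0.4934 0.0264 0.0946] F [ 0.6  0.8 -1.7] open 0.36 g 49.4
hit=True 27.57 [0.4934 0.0266 0.0575] F [-1.6 -0.6  6.1] open 0.357 g 50.1
released 27.97 [0.4926 0.0262 0.0567] F [-0.1 -0.4  0.3] open 0.697 g 0.0
look 29.99 [ 0.5483 -0.0293  0.2795] F [ 0.2  0.4 -0.4] open 0.697 g 0.0
(array([204.7,  12.5]), np.int32(726), array([0.4955, 0.1389]), (0.4945, 0.1397), 0.0172)
(array([306. ,  13.8]), np.int32(775), array([0.6024, 0.1379]), (0.6027, 0.1386), 0.0171)
(array([207.6, 121.5]), np.int32(601), array([0.4937, 0.0265]), (0.4937, 0.0269), 0.0163)
(array([301.2, 121.2]), np.int32(614), array([0.6026, 0.0273]), (0.6024, 0.027), 0.0164)
(array([255.6,  29.4]), np.int32(5758), ((549.2037963867188, 134.8909912109375), (169.2978973388672, 57.18183898925781), 0.1696009635925293))
(array([255.3, 103.1]), np.int32(7019), ((549.1299438476562, 42.79716491699219), (169.55386352539062, 79.02359008789062), 0.08174748718738556))
(array([255.2,  63.5]), np.int32(3398), ((548.8760375976562, 84.3768539428711), (19.693655014038086, 161.9241485595703), 89.80464172363281))
```

View pics/f.png

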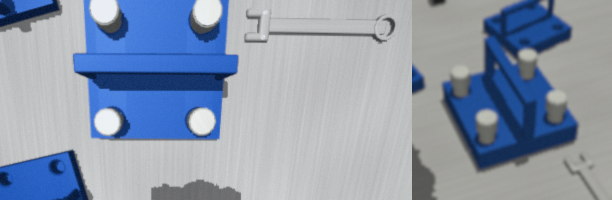

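All four pins are seated: heads at (103,12), (205,13), (107,121) and (201,121) in the crop, and the carrier hasn't moved. Next: grip the handle and lift.

Run:
```python
from h import *
x,y=.549,.0845;A=[pi,0,pi-.003]
robot.goto((x,y,.26),A);robot.grip(.6,100)
robot.move_straight((x,y,.12),vel=.1);robot.sleep(.2)
e=np.array([x,y])-robot.sense()["tcp_pos"][:2];x,y=np.array([x,y])+e
robot.move_straight((x,y,.0945),vel=.05);robot.sleep(.2);st("at bar")
robot.grip(0.,100);robot.sleep(.2);st("gripped")
robot.move_straight((x,y,.125),vel=.03);robot.sleep(.3);st("up 3cm")
robot.move_straight((x,y,.245),vel=.06);robot.sleep(.8);st("up")
s=robot.sense();print(s["tcp_rot"],s["torque"].round(2))
f=robot.grab_frame("scene");w=robot.grab_frame("top")
cv2.imwrite("pics/g.png",np.hstack([cv2.resize(q[100:290,140:340],(400,380)) for q in(f["image"],w["image"])])[:,:,::-1])
W=world(w);hsv=cv2.cvtColor(w["image"],cv2.COLOR_RGB2HSV)
m=(hsv[...,0]>100)&(hsv[...,0]<130)&(hsv[...,1]>120)&(W[...,2]>.165)&(W[...,2]<.21)
P=W[m];c,*_=np.linalg.lstsq(np.c_[P[:,:2]-P[:,:2].mean(0),np.ones(len(P))],P[:,2],rcond=None);print("block top slopes/z",c,len(P))
```

```text
at bar 34.06 [0.549  0.0846 0.0948] F [ 0.1 -0.9 -0. ] open 0.604 g 0.0
gripped 34.67 [0.549  0.0852 0.095 ] F [-2.   1.9  4.6] open 0.192 g 98.1
up 3cm 36.13 [0.5488 0.0845 0.1249] F [-0.2  1.5 -8.8] open 0.186 g 97.7
up 39.08 [0.5488 0.0845 0.245 ] F [-0.2 -0.2 -8. ] open 0.191 g 97.7
[-3.14158047e+00  4.35586790e-05  3.13859439e+00] [ 0.02  0.01 -0.02]
block top slopes/z [ 0.01580342 -0.00473263  0.18641289] 2227
```

View pics/g.png

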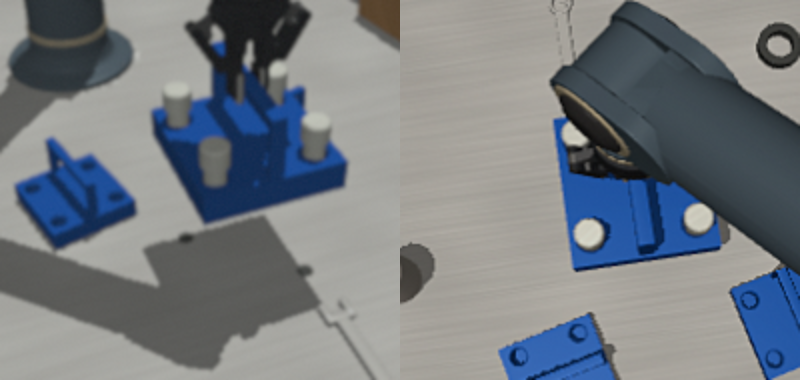

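The scene half shows the carrier held level with its four pins at about (177,103), (213,160), (277,85) and (316,135). The block top is at z≈0.186, which is 15 cm of lift, and the slope is within about 1°. The weight on the wrist is about 8 N and steady.

Run:
```python
from plant import robot
print(robot.close_job())
```

```text
the job is handed in; nothing more can be done
None
```

Job handed in at about 39 s: both spare pins are home, and the carrier is held by its handle 15 cm up, level and still, with all four pins aboard; the arm touched none of the bystanders.

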